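# Work a stuck disc stem off a food processor's drive shaft and put it away

### The job

The grey disc stem is stuck fast on the food processor's drive shaft: work it off by twisting it back and forth while pulling up gently, so that the shaft is not dragged up out of its gearbox. Stand the stem upright on its open end on the cork coaster and let go of it, so that it can drip; then take it again and lay it flat on its side inside the wooden tray, lengthwise along the tray. Do not drop it or let it topple, and leave the salt shaker and the espresso cup where they are.

Things in the scene. Friction and masses are not known exactly. Their poses are not given: they have to be found in the camera images.
- stem: Disc stem: grey plastic column with three thin dark grooves, 40 mm along its own x, 28 mm between its two flat grip faces (normals along its own y), 85 mm tall plus a steel nose (16 mm diameter, 9 mm high) on top; 0.1 to 0.16 kg. Origin at the centre of its open lower end, z towards the nose. Starts upright on the motor base, its bore (18 mm diameter, 45 mm deep) over the shaft.
- motor_base: White round motor base of the food processor, bowl removed, 150 mm diameter, 60 mm high, fixed to the worktop, a small speed knob on its side. Origin at the centre of its underside, z up; the drive shaft stands on its axis.
- drive_shaft (a joint): How far the steel drive shaft (11 mm diameter, top 28 mm above the top of the motor base) has been dragged up out of the base, in m, 0 at rest. It stays at 0 up to a pull of about 7.5 N, then yields on a spring (1 N per mm); 3 mm or more is damage. It springs back when relieved. The stem is free once its lower end is above the shaft's top.
- coaster: Round cork coaster, 94 mm diameter, 9 mm thick, loose on the worktop (0.15 kg). Origin at the centre of its underside, z up.
- tray: Shallow open wooden tray fixed to the worktop, 180 mm along its own x, 120 mm along its own y, walls 6 mm thick and 18 mm high, floor 6 mm thick. Origin at the centre of its underside, z up; its x is its length.
- stem_mid (a point): Point on the stem's axis, 42.5 mm above its open lower end, half-way along the plastic column; axes as the stem's.
- salt: Salt shaker with a grey cap, 44 mm diameter, 90 mm tall, standing behind the work; a bystander. Origin at the centre of its underside.
- cup: White espresso cup with a handle, 64 x 87 mm, 50 mm tall, standing behind the work; a bystander. Origin at the centre of its underside.
- fit (a point): Centre of the motor base's top face, foot of the shaft. Spring leaves on the shaft grip the stem's bore (radius 9 mm) from 5 to 19 mm above here; sliding friction 15 to 22 N in all. A straight pull meets all of it; while the stem is turned (0.1 to 0.2 N m, freely either way) mainly the share vz/sqrt(vz^2+(9 mm x turning speed)^2): rising 2 to 3 mm per radian turned takes some 5 to 8 N.
Mind the look-alikes: they are no part of the job. Several things have the shape of the coaster; the one meant has the colours described above.

How it is judged (in metres and radians):
On the way, in this order (a step that is already met when the one before it is completed fails the run):
1. the stem is off the drive shaft (z of stem in the frame of motor_base above 0.089 m), for 0.1 s.
2. the stem stands upright on its open end with its foot wholly on the coaster, let go of (angle between stem's own z axis and vertical below 0.1 rad and horizontal distance between stem and coaster below 0.023 m and z of stem in the frame of coaster between 0.005 and 0.013 m and contact force between the fingers and stem below 0.05 N and linear speed of stem below 0.02 m/s), for 0.3 s.
At the end, for the whole second after the job is handed in: The stem lies flat on its side on the tray's floor (axis within about 7 degrees of level), wholly inside the tray (its middle within 45 mm of the tray's centre lengthwise and 42 mm across), its axis within 17 degrees of the tray's length, nose at either end, at rest and released (angle between stem's own z axis and vertical between 1.45 and 1.69 rad and x of stem_mid in the frame of tray between -0.045 and 0.045 m and y of stem_mid in the frame of tray between -0.042 and 0.042 m and z of stem_mid in the frame of tray between 0.014 and 0.031 m and angle between the z axis of stem and the x axis of tray, either way round below 0.3 rad and linear speed of stem below 0.02 m/s and contact force between the fingers and stem below 0.05 N); the robot touches nothing.
It fails at once if the drive shaft is dragged up by 3 mm or more (value of joint drive_shaft above 0.003 m).
It fails at once if the stem is dropped from more than about 1 cm, or topples (linear speed of stem above 0.45 m/s and contact force between the fingers and stem below 0.05 N).
It fails at once if the salt shaker or the espresso cup is moved by more than 2 cm (distance of any of salt, cup from where it was at the start of the episode above 0.02 m).
It also fails if it takes over 69 s, if anything falls off the work surface, if the arm or the gripper's body presses on something with over 40 N, if the wrist force passes 120 N, or if a joint passes its speed limit or range.

### The arm

A 6-joint arm with a two-finger parallel gripper is mounted at the origin on a cart in front of the work surface, level with it; the furniture and walls round the work are solid. World frame = base frame: x ahead of the robot, y to its left, z up, the work surface at z = 0. Lengths are in mm, angles in degrees, forces in N, time in s.
With the tool pointing down it reaches from about 350 to 850 mm from the base axis. Payload 8.1 kg.
Tool frame: the origin (TCP) lies on the centre line of the jaws, within the pads' length; the fingertips stand 19 mm ahead of it and the grasp point (between the pads) is the TCP; z points along the fingers, y is the line along which they close (so a half turn about z gives the same grasp; the last joint's range is limited). The gripper opens to 85 mm and grips with 20 to 120 N. Pads are 22 mm wide; open, the fingers measure 114 mm over their backs; the gripper's body (76 mm by 85 mm) begins 54 mm behind the grasp point. The pads swing forward as they close: fully open they stand 13 mm farther back than shut.
Start: joints at [-74.221, 7.471, 85.268, -0, 87.261, -4.893], TCP at [211.834, -561.366, 250.292] pointing down, gripper open.
Joint ranges: [-169.43, 169.43], [-51.17, 129.36], [1.28, 143.12], [-76.62, 256.62], [0, 156.53], [-152.29, 152.29]. Speed limits (degrees/s): [136.94, 136.94, 159.86, 180, 180, 180].

### API

Orientations are given as [roll, pitch, yaw] about the fixed x, y, z axes, in that order (R = Rz(yaw) Ry(pitch) Rx(roll)).
In Python, from bench import r gives the robot as it stands. The module is installed in compiled form; this text tells all that it offers.
- The arm moves only by the tool servo_tool, never from a script. Its arguments are lists of equal length, an entry for each row: "fingers": the finger opening in m, from 0 to 0.0854; "linear": the shift along the tool's x, y, z in m, a list of three; "rotation": the turn, a rotation vector about the tool's x, y, z in degrees, a list of three. A call has 1 to 10 rows; each row is the pose to reach, as a shift and turn from the pose commanded when the call began, along the tool's axes at that moment; what a row does not reach only later rows make up. A row lasts 1/10 s, in which the tool goes at most 50 mm and 8.59 degrees, less where a joint would pass 70% of its speed; a pose out of reach is approached as far as the arm can. A call with a gripper value outside its range is refused whole. The fingers move at their own pace and stop on an object; "force" is the grip in N (left out, the last holds). Time passes only in rows, so rows that repeat a pose let the fingers close. It gives the time, the measured TCP pose, the force, the opening and the grip force at its end, in the units of the state.
- r.sense(): the state, without advancing time (a new reading comes with each control period).
- r.snapshot(name): name is "scene" or "top" or "wrist"; returns a dict with "frame" (400x640x3 uint8, red, green, blue), "fx", "fy", "cx", "cy" (pixels), "k1" (the pictures are not rectified: a ray, as slopes to the right and down, at radius r is drawn at 1 + k1 r^2 times it, then the intrinsics apply), "camera_from_world" (4x4, takes a point from world to camera coordinates). Camera axes: x right, y up, looking along -z (the intrinsics and any distortion apply to the point x, -y, -z); pixel columns grow to the right and rows downward; lengths in mm; the calibration is good to about 2 mm. A picture is of the moment at which its call begins. There is no depth.
- r.hand_in(): hands the job in; it is judged then, once.
The state is a dict: "time": time; "joint_pos": joint angles; "qd": joint speeds; "joint_efforts": joint torques, N m; "tool_pos": TCP position; "tcp_rot": TCP orientation; "ft_force": force on the tool from outside, world axes, zero at the start; "wrist_torque": the same for the moment, N m; "finger_gap": finger opening in mm; "grip_force": force on a finger pad.
Only numpy, scipy, OpenCV 4.12 (cv2) and the standard library are available. Lean on these libraries where they do the work, as an engineer would, in place of code of your own. Each camera call takes 0.05 s, during which the arm holds its last target. There are 200 camera calls.

## Working session

There is one attempt and no reset: what is moved stays moved. The work goes in short steps, Python scripts to look and compute and a tool call to move; the robot and the scene stay as the last step left them, time stands still between calls to the robot, and variables do not carry over. Pictures are saved under pics/ and viewed, at most 10 in all, crops included, and the job is handed in when it is done.

Besides the shell and the picture viewer there is one more tool, called in YAML: its name, and indented under it one key for each argument. servo_tool: Moves the arm, as the interface text tells. Its arguments: {"type":"object","properties":{"fingers":{"type":"array","items":{"type":"number"}},"linear":{"type":"array","items":{"type":"array","items":{"type":"number"}}},"rotation":{"type":"array","items":{"type":"array","items":{"type":"number"}}},"force":{"type":"number"}},"required":["fingers","linear","rotation"]}

```bash
mkdir -p pics
cat > h.py <<'E'
import numpy as np, cv2
from bench import r
def snap(n,fn=None):
    s=r.snapshot(n)
    if fn: cv2.imwrite('pics/'+fn,s['frame'][:,:,::-1])
    return s
def ray(s,u,v):
    x=(u-s['cx'])/s['fx'];y=(v-s['cy'])/s['fy']
    a,b=x,y
    for _ in range(20):
        q=1+s['k1']*(a*a+b*b);a,b=x/q,y/q
    T=np.array(s['camera_from_world']);R=T[:3,:3];o=-R.T@T[:3,3]
    return o,R.T@np.array([a,-b,-1.])
def onz(s,u,v,z):
    o,d=ray(s,u,v);return o+d*(z-o[2])/d[2]
def proj(s,p):
    T=np.array(s['camera_from_world']);c=T[:3,:3]@np.array(p)+T[:3,3]
    a,b=c[0]/-c[2],-c[1]/-c[2];q=1+s['k1']*(a*a+b*b)
    return s['cx']+s['fx']*a*q,s['cy']+s['fy']*b*q
E
python3 - <<'E'
from h import *
s=snap('scene','s1.png');t=snap('top','t1.png')
for k in (s,t):
    T=np.array(k['camera_from_world']);print(-T[:3,:3].T@T[:3,3],k['fx'],k['k1'])
st=r.sense();print(st['time'],st['tool_pos'],st['tcp_rot'],st['ft_force'])
E
```

```text
[ 43.60020147 787.01508148 641.29453682] 395.4128593782084 -0.0626544951704737
[ 452.67807324   -9.18607937 1001.93411486] 413.541566592084 -0.016397226308935395
0.1 [ 211.70931399 -560.90656369  249.34296549] [-1.79903085e+02 -7.26275390e-03  2.06737793e+01] [-0.37751181  0.36034464  0.3745493 ]
```

View pics/s1.png

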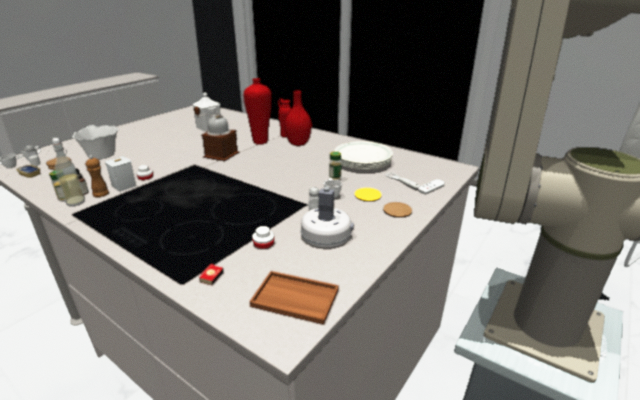

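View pics/t1.png

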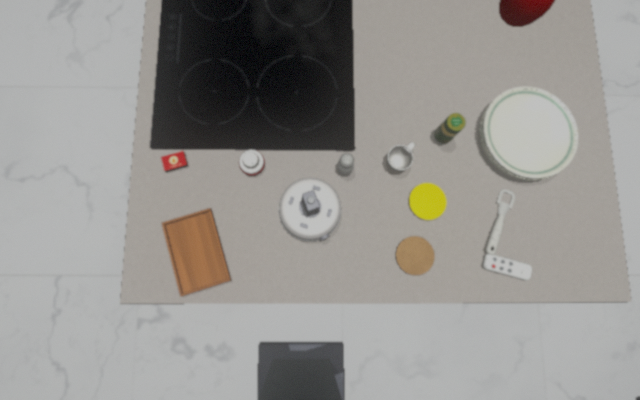

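Top view: the stem is on the white base at (310,205) and the tray is at (197,252). Salt is at (345,163) and the cup at (400,158). There are two disc candidates: yellow at (428,201) and tan-brown at (415,256). The brown one fits "cork". I'll confirm it in an enlarged crop and measure at the same time.

Run:
```python
from h import *
t=snap('top');f=t['frame'];hsv=cv2.cvtColor(f,cv2.COLOR_RGB2HSV)
c=cv2.resize(f[150:290,270:450],None,fx=4.4,fy=4.2,interpolation=cv2.INTER_CUBIC);cv2.imwrite('pics/c1.png',c[:,:,::-1])
def blob(m,near):
    m=cv2.morphologyEx(m.astype(np.uint8),cv2.MORPH_OPEN,np.ones((3,3)))
    cs,_=cv2.findContours(m,cv2.RETR_EXTERNAL,cv2.CHAIN_APPROX_NONE)
    return max([k for k in cs if cv2.pointPolygonTest(k,near,True)>-15],key=cv2.contourArea)
brown=(hsv[...,0]<20)&(hsv[...,1]>90)
for n,p,z in(('coaster',(415,256),9),('tray',(197,252),18)):
    k=blob(brown,p)
    w=np.array([onz(t,*q[0],z)[:2] for q in k],np.float32)
    print(n,cv2.contourArea(k),cv2.minAreaRect(w),cv2.minEnclosingCircle(w))
white=(hsv[...,2]>205)&(hsv[...,1]<20)
k=blob(white,(310,209));w=np.array([onz(t,*q[0],60)[:2] for q in k],np.float32)
print('base',cv2.minEnclosingCircle(w),cv2.fitEllipse(w))
for n,p,z in(('stem nose',(310,197),154),('stem top',(311,203),145),('salt',(345,158),90),('cup',(400,155),50)): print(n,onz(t,*p,z))
```

```text
coaster 1012.0 ((498.0206604003906, -277.3521423339844), (85.14188385009766, 86.37036895751953), 87.9969253540039) ((497.7425231933594, -277.20660400390625), 44.554359436035156)
tray 3715.5 ((506.21697998046875, 242.5586700439453), (176.9213104248047, 118.21906280517578), 17.691844940185547) ((506.6376953125, 242.35885620117188), 103.2808837890625)Traceback (most recent call last):
  File "<stdin>", line 14, in <module>
  File "<stdin>", line 7, in blob
ValueError: max() iterable argument is empty
```

View pics/c1.png

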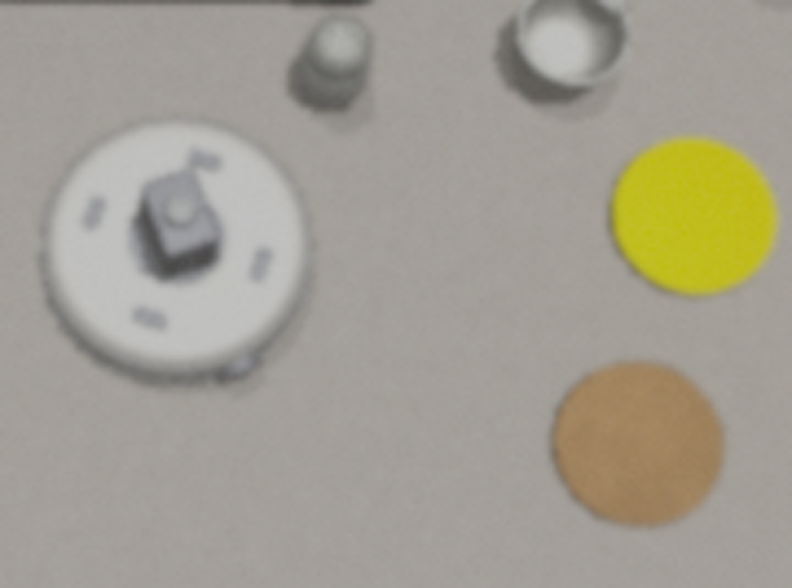

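The crop confirms it: the brown disc at crop (638,443), px (415,255), is the cork coaster, and the yellow one is the look-alike. The stem's top face is centred near crop (180,212), with its long side at about yaw 24°. Next I'll work out the approach.

```bash
cat >> h.py <<'E'
from scipy.spatial.transform import Rotation as Ro
def delta(p,rpy,s=None):
    s=s or r.sense();R=Ro.from_euler('xyz',s['tcp_rot'],degrees=True)
    l=R.inv().apply(np.array(p)-s['tool_pos'])/1000
    v=(R.inv()*Ro.from_euler('xyz',rpy,degrees=True)).as_rotvec(degrees=True)
    print('lin',l.round(4),'rot',v.round(2))
E
python3 - <<'E'
from h import *
t=snap('top')
for n,p,z in(('base',(310.2,207.9),60),('stemtop',(310.9,200.5),145),('nose',(310.9,199.3),154),('salt',(347,158),90),('cup',(400,157),50)): print(n,onz(t,*p,z).round(1))
p=onz(t,310.9,200.5,145);delta([p[0],p[1],250],[180,0,24])
E
```

```text
base [603.  -25.2  60. ]
stemtop [605.2 -25.2 145. ]
nose [606.2 -25.1 154. ]
salt [ 714.4 -108.7   90. ]
cup [ 729.6 -241.1   50. ]
lin [ 5.573e-01 -3.624e-01  1.000e-04] rot [-0.07 -0.01 -3.33]
```

servo_tool:
  fingers: [0.085, 0.085, 0.085, 0.085, 0.085, 0.085, 0.085, 0.085, 0.085, 0.085]
  linear:
    - [0.04, -0.026, 0]
    - [0.08, -0.052, 0]
    - [0.12, -0.078, 0]
    - [0.16, -0.104, 0]
    - [0.2, -0.13, 0]
    - [0.24, -0.156, 0]
    - [0.28, -0.182, 0]
    - [0.32, -0.208, 0]
    - [0.36, -0.234, 0]
    - [0.4, -0.26, 0]
  rotation:
    - [0, 0, -3.3]
    - [0, 0, -3.3]
    - [0, 0, -3.3]
    - [0, 0, -3.3]
    - [0, 0, -3.3]
    - [0, 0, -3.3]
    - [0, 0, -3.3]
    - [0, 0, -3.3]
    - [0, 0, -3.3]
    - [0, 0, -3.3]
  force: 60

```text
time: 1.2
tool_pos: [495.1, -175.1, 250.4]
tcp_rot: [180.0, -0.0, 24.0]
ft_force: [1.4, -0.8, -0.3]
finger_gap: 85.2
grip_force: 0.0
```

Run:
```python
from h import *
s=r.sense();print(s['time'],s['tool_pos'],s['tcp_rot'],s['joint_pos']);delta([605,-25.2,230],[180,0,24],s)
```

```text
1.2 [ 495.083022   -175.06838754  250.35787324] [ 1.79984733e+02 -9.34533703e-03  2.39697904e+01] [-2.50676276e+01 -4.19016785e+00  9.71460847e+01 -2.95575217e-03
  8.70264277e+01  4.09627361e+01]
lin [ 0.1613 -0.0923  0.0204] rot [ 0.02 -0.01 -0.03]
```

servo_tool:
  fingers: [0.085, 0.085, 0.085, 0.085, 0.085, 0.085, 0.085]
  linear:
    - [0.04, -0.023, 0.005]
    - [0.08, -0.046, 0.01]
    - [0.12, -0.069, 0.015]
    - [0.15, -0.086, 0.02]
    - [0.161, -0.092, 0.02]
    - [0.161, -0.092, 0.02]
    - [0.161, -0.092, 0.02]
  rotation:
    - [0, 0, 0]
    - [0, 0, 0]
    - [0, 0, 0]
    - [0, 0, 0]
    - [0, 0, 0]
    - [0, 0, 0]
    - [0, 0, 0]

```text
time: 1.9
tool_pos: [603.6, -28.2, 230.3]
tcp_rot: [180.0, 0.0, 24.0]
ft_force: [0.1, -1.3, 0.4]
finger_gap: 85.0
grip_force: 0.0
```

Run:
```python
from h import *
s=r.sense();print(s['time'],s['tool_pos'],s['tcp_rot'],s['joint_pos'])
w=snap('wrist','w1.png')
for p in((605,-25,145),(605,-25,60)):print(proj(w,p))
np.savez('w1.npz',f=w['frame']);T=np.array(w['camera_from_world']);print(-T[:3,:3].T@T[:3,3])
```

```text
1.9 [603.64715841 -28.21240547 230.30738849] [1.79983708e+02 3.91905460e-02 2.39694973e+01] [-7.51635564e+00  8.70003033e+00  8.60113073e+01 -3.44774083e-02
  8.53135746e+01  5.85169659e+01]
(np.float64(310.96965296961747), np.float64(216.7823574905742))
(np.float64(312.1381176715124), np.float64(189.11029253782309))
[677.38883909   3.42984017 353.62743368]
```

View pics/w1.png

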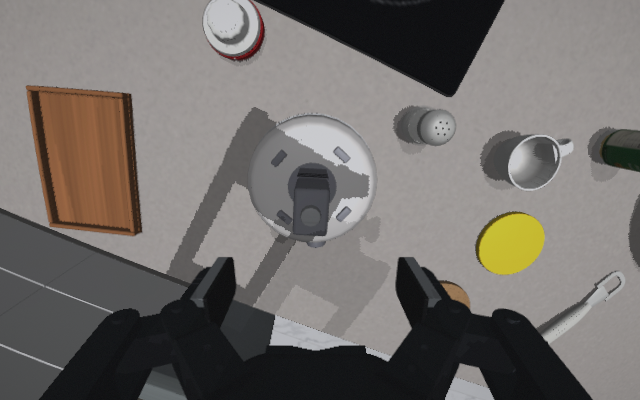

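The wrist view shows the stem at (311,205) with its nose near (311,216), and its sides nearly parallel to the image columns, so the yaw is close. I'll use an enlarged crop for the exact centre.

Run:
```python
from h import *
f=np.load('w1.npz')['f'];c=cv2.resize(f[160:245,260:370],None,fx=7,fy=7,interpolation=cv2.INTER_CUBIC);cv2.imwrite('pics/c2.png',c[:,:,::-1])
```

```text
(no output)
```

View pics/c2.png

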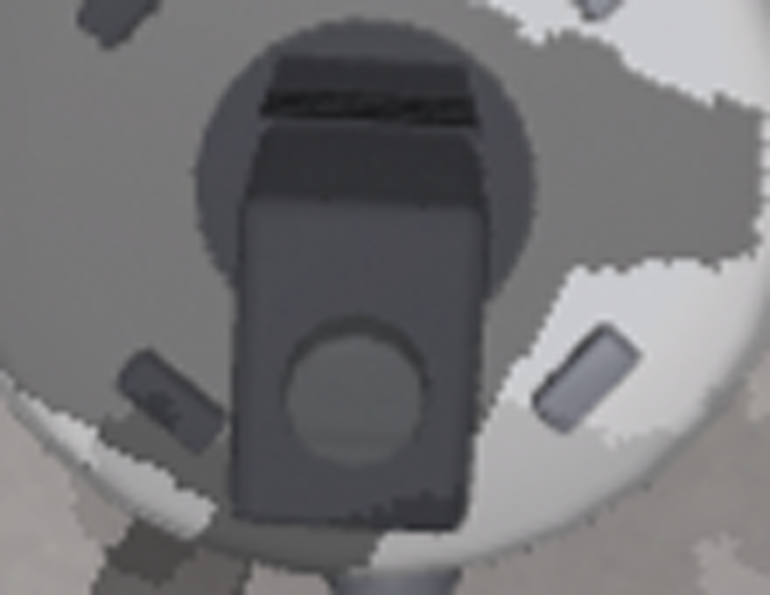

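The crop shows the top-face corners at about (242,203), (488,203), (468,528) and (232,520), with the nose circle at (356,400).

Run:
```python
from h import *
w=snap('wrist');s=r.sense()
P=lambda u,v,z:onz(w,260+u/7-.0,160+v/7-.0,z)
q=np.array([P(*c,145) for c in((242,203),(488,203),(468,528),(232,520))]);print(q.round(1),q.mean(0))
m1=(q[0]+q[1])/2;m2=(q[2]+q[3])/2;d=m1-m2;print(np.degrees(np.arctan2(d[1],d[0])),np.linalg.norm(d))
for a,b in((3,0),(2,1)):
  d=q[b]-q[a];print(np.degrees(np.arctan2(d[1],d[0])))
d=q[0]-q[1];print(np.degrees(np.arctan2(d[1],d[0]))-90,np.linalg.norm(d))
n=P(356,400,154);print('nose',n,'collar',P(365,182,60));print(s['tool_pos'])
```

```text
[[620.5  -5.  145. ]
 [631.4 -29.5 145. ]
 [595.4 -43.6 145. ]
 [585.3 -18.4 145. ]] [608.15278021 -24.11539319 145.        ]
21.150513702093203 38.1657245246904
20.872784405930147
21.421203953427177
23.92453750527055 26.82231738924801
nose [607.70579074 -24.29713808 154.        ] collar [608.08824022 -24.09319543  60.        ]
[603.55213834 -28.87223619 230.63116578]
```

servo_tool:
  fingers: [0.085, 0.085, 0.085, 0.085, 0.085, 0.06, 0.05, 0.04, 0.034, 0.034]
  linear:
    - [0.005, -0.002, 0.025]
    - [0.005, -0.002, 0.05]
    - [0.005, -0.002, 0.08]
    - [0.005, -0.002, 0.1]
    - [0.005, -0.002, 0.112]
    - [0.005, -0.002, 0.112]
    - [0.005, -0.002, 0.112]
    - [0.005, -0.002, 0.112]
    - [0.005, -0.002, 0.112]
    - [0.005, -0.002, 0.112]
  rotation:
    - [0, 0, 1.8]
    - [0, 0, 1.8]
    - [0, 0, 1.8]
    - [0, 0, 1.8]
    - [0, 0, 1.8]
    - [0, 0, 1.8]
    - [0, 0, 1.8]
    - [0, 0, 1.8]
    - [0, 0, 1.8]
    - [0, 0, 1.8]

```text
time: 3.0
tool_pos: [608.4, -23.6, 119.4]
tcp_rot: [180.0, -0.1, 22.2]
ft_force: [-0.2, -0.7, 0.3]
finger_gap: 33.7
grip_force: 0.0
```

Run:
```python
from h import *
w=snap('wrist','w2.png');s=r.sense();print(s['tool_pos'],s['tcp_rot'],s['ft_force'],s['finger_gap'])
for z in(0,10,-10):
  print(proj(w,s['tool_pos']+np.array([0,0,z])))
print(proj(w,[*s['tool_pos'][:2],154]),proj(w,[*s['tool_pos'][:2],145]))
```

```text
[608.24971256 -23.56044451 119.11085012] [ 1.79966851e+02 -6.32719301e-02  2.21764771e+01] [ 0.16423575 -0.37699478  1.32303223] 34.27274678731029
(np.float64(313.1326876361748), np.float64(280.5479611681154))
(np.float64(312.98699998749265), np.float64(292.37698182882355))
(np.float64(313.2607053744594), np.float64(270.16870668670384))
(np.float64(312.5199509326589), np.float64(330.4261586396329)) (np.float64(312.7093544909921), np.float64(314.9720539120075))
```

View pics/w2.png

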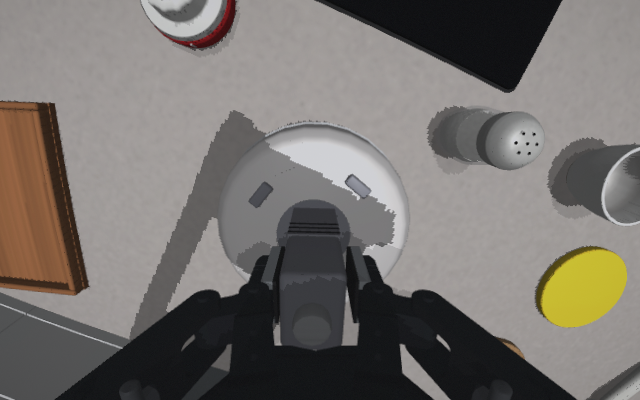

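The stem is between the pads with its nose at (311,325), centred to about 1 mm. Closing.

servo_tool:
  fingers: [0.02, 0.02, 0.02, 0.02, 0.02]
  linear:
    - [0.0005, 0, 0]
    - [0.0005, 0, 0]
    - [0.0005, 0, 0]
    - [0.0005, 0, 0]
    - [0.0005, 0, 0]
  rotation:
    - [0, 0, 0]
    - [0, 0, 0]
    - [0, 0, 0]
    - [0, 0, 0]
    - [0, 0, 0]
  force: 70

```text
time: 3.55
tool_pos: [608.3, -23.1, 119.1]
tcp_rot: [-180.0, -0.0, 22.2]
ft_force: [-3.7, 1.6, 6.0]
finger_gap: 27.3
grip_force: 68.8
```

servo_tool:
  fingers: [0.02, 0.02, 0.02, 0.02, 0.02, 0.02, 0.02, 0.02, 0.02, 0.02]
  linear:
    - [0, 0, -0.0001]
    - [0, 0, -0.0003]
    - [0, 0, -0.0005]
    - [0, 0, -0.0007]
    - [0, 0, -0.0009]
    - [0, 0, -0.001]
    - [0, 0, -0.0012]
    - [0, 0, -0.0014]
    - [0, 0, -0.0016]
    - [0, 0, -0.0018]
  rotation:
    - [0, 0, 7]
    - [0, 0, 14]
    - [0, 0, 21]
    - [0, 0, 28]
    - [0, 0, 35]
    - [0, 0, 28]
    - [0, 0, 21]
    - [0, 0, 14]
    - [0, 0, 7]
    - [0, 0, 0]

```text
time: 4.55
tool_pos: [608.0, -23.0, 119.4]
tcp_rot: [-180.0, 0.0, 22.5]
ft_force: [1.1, 0.4, -3.8]
finger_gap: 27.2
grip_force: 69.2
```

Run:
```python
from h import *
s=r.sense();print(s['time'],s['tool_pos'],s['tcp_rot'],s['ft_force'],s['wrist_torque'],s['grip_force'],s['joint_pos'])
```

```text
4.55 [607.96105238 -23.01279681 119.35971607] [-1.79953426e+02  2.89001670e-02  2.24593971e+01] [ 1.0645487   0.4459799  -3.84983172] [ 0.28177164 -0.24119482 -0.17424252] 69.19763291170966 [-7.01024132e+00  1.42846761e+01  9.15904470e+01  2.73676853e-02
  7.41729522e+01  6.05228982e+01]
```

servo_tool:
  fingers: [0.02, 0.02, 0.02, 0.02, 0.02, 0.02, 0.02, 0.02, 0.02, 0.02]
  linear:
    - [0, 0, -0.0002]
    - [0, 0, -0.0005]
    - [0, 0, -0.0007]
    - [0, 0, -0.001]
    - [0, 0, -0.0012]
    - [0, 0, -0.0013]
    - [0, 0, -0.0016]
    - [0, 0, -0.0018]
    - [0, 0, -0.0021]
    - [0, 0, -0.0023]
  rotation:
    - [0, 0, -8]
    - [0, 0, -16]
    - [0, 0, -24]
    - [0, 0, -32]
    - [0, 0, -40]
    - [0, 0, -32]
    - [0, 0, -24]
    - [0, 0, -16]
    - [0, 0, -8]
    - [0, 0, 0]

```text
time: 5.55
tool_pos: [607.6, -22.9, 121.0]
tcp_rot: [-179.9, 0.1, 21.9]
ft_force: [1.1, 1.4, -6.4]
finger_gap: 27.4
grip_force: 68.7
```

servo_tool:
  fingers: [0.02, 0.02, 0.02, 0.02, 0.02, 0.02, 0.02, 0.02, 0.02, 0.02]
  linear:
    - [0, 0, -0.0002]
    - [0, 0, -0.0005]
    - [0, 0, -0.0007]
    - [0, 0, -0.001]
    - [0, 0, -0.0012]
    - [0, 0, -0.0013]
    - [0, 0, -0.0016]
    - [0, 0, -0.0018]
    - [0, 0, -0.0021]
    - [0, 0, -0.0023]
  rotation:
    - [0, 0, 8]
    - [0, 0, 16]
    - [0, 0, 24]
    - [0, 0, 32]
    - [0, 0, 40]
    - [0, 0, 32]
    - [0, 0, 24]
    - [0, 0, 16]
    - [0, 0, 8]
    - [0, 0, 0]

```text
time: 6.55
tool_pos: [607.8, -23.1, 123.4]
tcp_rot: [-179.9, 0.1, 22.5]
ft_force: [2.8, 0.9, -5.9]
finger_gap: 27.3
grip_force: 70.1
```

servo_tool:
  fingers: [0.02, 0.02, 0.02, 0.02, 0.02, 0.02, 0.02, 0.02, 0.02, 0.02]
  linear:
    - [0, 0, -0.0002]
    - [0, 0, -0.0005]
    - [0, 0, -0.0007]
    - [0, 0, -0.001]
    - [0, 0, -0.0012]
    - [0, 0, -0.0013]
    - [0, 0, -0.0016]
    - [0, 0, -0.0018]
    - [0, 0, -0.0021]
    - [0, 0, -0.0023]
  rotation:
    - [0, 0, -8]
    - [0, 0, -16]
    - [0, 0, -24]
    - [0, 0, -32]
    - [0, 0, -40]
    - [0, 0, -32]
    - [0, 0, -24]
    - [0, 0, -16]
    - [0, 0, -8]
    - [0, 0, 0]

```text
time: 7.55
tool_pos: [607.6, -22.9, 125.6]
tcp_rot: [-179.9, 0.1, 21.9]
ft_force: [2.0, 1.3, -6.7]
finger_gap: 27.2
grip_force: 69.0
```

servo_tool:
  fingers: [0.02, 0.02, 0.02, 0.02, 0.02, 0.02, 0.02, 0.02, 0.02, 0.02]
  linear:
    - [0, 0, -0.0002]
    - [0, 0, -0.0005]
    - [0, 0, -0.0007]
    - [0, 0, -0.001]
    - [0, 0, -0.0012]
    - [0, 0, -0.0013]
    - [0, 0, -0.0016]
    - [0, 0, -0.0018]
    - [0, 0, -0.0021]
    - [0, 0, -0.0023]
  rotation:
    - [0, 0, 8]
    - [0, 0, 16]
    - [0, 0, 24]
    - [0, 0, 32]
    - [0, 0, 40]
    - [0, 0, 32]
    - [0, 0, 24]
    - [0, 0, 16]
    - [0, 0, 8]
    - [0, 0, 0]

```text
time: 8.55
tool_pos: [607.8, -23.1, 128.0]
tcp_rot: [-179.9, 0.1, 22.5]
ft_force: [2.1, 0.5, -6.1]
finger_gap: 27.6
grip_force: 70.2
```

servo_tool:
  fingers: [0.02, 0.02, 0.02, 0.02, 0.02, 0.02, 0.02, 0.02, 0.02, 0.02]
  linear:
    - [0, 0, -0.0002]
    - [0, 0, -0.0005]
    - [0, 0, -0.0007]
    - [0, 0, -0.001]
    - [0, 0, -0.0012]
    - [0, 0, -0.0013]
    - [0, 0, -0.0016]
    - [0, 0, -0.0018]
    - [0, 0, -0.0021]
    - [0, 0, -0.0023]
  rotation:
    - [0, 0, -8]
    - [0, 0, -16]
    - [0, 0, -24]
    - [0, 0, -32]
    - [0, 0, -40]
    - [0, 0, -32]
    - [0, 0, -24]
    - [0, 0, -16]
    - [0, 0, -8]
    - [0, 0, 0]

```text
time: 9.55
tool_pos: [607.7, -23.0, 130.3]
tcp_rot: [-179.9, 0.1, 21.9]
ft_force: [1.9, 0.7, -6.6]
finger_gap: 27.4
grip_force: 69.1
```

servo_tool:
  fingers: [0.02, 0.02, 0.02, 0.02, 0.02, 0.02, 0.02, 0.02, 0.02, 0.02]
  linear:
    - [0, 0, -0.0002]
    - [0, 0, -0.0005]
    - [0, 0, -0.0007]
    - [0, 0, -0.001]
    - [0, 0, -0.0012]
    - [0, 0, -0.0013]
    - [0, 0, -0.0016]
    - [0, 0, -0.0018]
    - [0, 0, -0.0021]
    - [0, 0, -0.0023]
  rotation:
    - [0, 0, 8]
    - [0, 0, 16]
    - [0, 0, 24]
    - [0, 0, 32]
    - [0, 0, 40]
    - [0, 0, 32]
    - [0, 0, 24]
    - [0, 0, 16]
    - [0, 0, 8]
    - [0, 0, 0]

```text
time: 10.55
tool_pos: [607.9, -23.0, 132.8]
tcp_rot: [-179.9, 0.0, 22.5]
ft_force: [2.1, 2.7, -4.7]
finger_gap: 27.4
grip_force: 70.1
```

servo_tool:
  fingers: [0.02, 0.02, 0.02, 0.02, 0.02, 0.02, 0.02, 0.02, 0.02, 0.02]
  linear:
    - [0, 0, -0.0002]
    - [0, 0, -0.0005]
    - [0, 0, -0.0007]
    - [0, 0, -0.001]
    - [0, 0, -0.0012]
    - [0, 0, -0.0013]
    - [0, 0, -0.0016]
    - [0, 0, -0.0018]
    - [0, 0, -0.0021]
    - [0, 0, -0.0023]
  rotation:
    - [0, 0, -8]
    - [0, 0, -16]
    - [0, 0, -24]
    - [0, 0, -32]
    - [0, 0, -40]
    - [0, 0, -32]
    - [0, 0, -24]
    - [0, 0, -16]
    - [0, 0, -8]
    - [0, 0, 0]

```text
time: 11.55
tool_pos: [608.0, -22.9, 135.3]
tcp_rot: [-180.0, 0.0, 21.9]
ft_force: [2.0, 0.7, -4.1]
finger_gap: 27.6
grip_force: 69.6
```

servo_tool:
  fingers: [0.02, 0.02, 0.02, 0.02, 0.02, 0.02, 0.02, 0.02, 0.02, 0.02]
  linear:
    - [0, 0, -0.0002]
    - [0, 0, -0.0005]
    - [0, 0, -0.0007]
    - [0, 0, -0.001]
    - [0, 0, -0.0012]
    - [0, 0, -0.0013]
    - [0, 0, -0.0016]
    - [0, 0, -0.0018]
    - [0, 0, -0.0021]
    - [0, 0, -0.0023]
  rotation:
    - [0, 0, 8]
    - [0, 0, 16]
    - [0, 0, 24]
    - [0, 0, 32]
    - [0, 0, 40]
    - [0, 0, 32]
    - [0, 0, 24]
    - [0, 0, 16]
    - [0, 0, 8]
    - [0, 0, 0]

```text
time: 12.55
tool_pos: [608.0, -23.3, 138.1]
tcp_rot: [-180.0, 0.0, 22.5]
ft_force: [-0.6, 0.1, -2.6]
finger_gap: 27.1
grip_force: 70.1
```

servo_tool:
  fingers: [0.02, 0.02, 0.02, 0.02, 0.02, 0.02, 0.02, 0.02, 0.02, 0.02]
  linear:
    - [0, 0, -0.0002]
    - [0, 0, -0.0005]
    - [0, 0, -0.0007]
    - [0, 0, -0.001]
    - [0, 0, -0.0012]
    - [0, 0, -0.0013]
    - [0, 0, -0.0016]
    - [0, 0, -0.0018]
    - [0, 0, -0.0021]
    - [0, 0, -0.0023]
  rotation:
    - [0, 0, -8]
    - [0, 0, -16]
    - [0, 0, -24]
    - [0, 0, -32]
    - [0, 0, -40]
    - [0, 0, -32]
    - [0, 0, -24]
    - [0, 0, -16]
    - [0, 0, -8]
    - [0, 0, 0]

```text
time: 13.55
tool_pos: [608.0, -23.3, 140.4]
tcp_rot: [-180.0, 0.0, 21.9]
ft_force: [0.4, -0.5, -1.3]
finger_gap: 27.2
grip_force: 70.0
```

servo_tool:
  fingers: [0.02, 0.02, 0.02, 0.02, 0.02, 0.02, 0.02, 0.02, 0.02, 0.02]
  linear:
    - [0, 0, -0.0002]
    - [0, 0, -0.0005]
    - [0, 0, -0.0007]
    - [0, 0, -0.001]
    - [0, 0, -0.0012]
    - [0, 0, -0.0013]
    - [0, 0, -0.0016]
    - [0, 0, -0.0018]
    - [0, 0, -0.0021]
    - [0, 0, -0.0023]
  rotation:
    - [0, 0, 8]
    - [0, 0, 16]
    - [0, 0, 24]
    - [0, 0, 32]
    - [0, 0, 40]
    - [0, 0, 32]
    - [0, 0, 24]
    - [0, 0, 16]
    - [0, 0, 8]
    - [0, 0, 0]

```text
time: 14.55
tool_pos: [608.0, -23.3, 142.7]
tcp_rot: [-180.0, 0.0, 22.5]
ft_force: [-0.2, 0.0, -1.3]
finger_gap: 27.2
grip_force: 70.2
```

servo_tool:
  fingers: [0.02, 0.02, 0.02, 0.02, 0.02, 0.02, 0.02, 0.02, 0.02, 0.02]
  linear:
    - [0, 0, -0.003]
    - [0, 0, -0.007]
    - [0, 0, -0.012]
    - [0, 0, -0.018]
    - [0, 0, -0.025]
    - [0, 0, -0.035]
    - [-0.01, 0.01, -0.045]
    - [-0.035, 0.034, -0.05]
    - [-0.065, 0.063, -0.05]
    - [-0.09, 0.088, -0.05]
  rotation:
    - [0, 0, 0]
    - [0, 0, 0]
    - [0, 0, 0]
    - [0, 0, 0]
    - [0, 0, 0]
    - [0, 0, 0]
    - [0, 0, 0]
    - [0, 0, 0]
    - [0, 0, 0]
    - [0, 0, 0]

```text
time: 15.55
tool_pos: [557.3, -141.0, 194.4]
tcp_rot: [179.9, -0.0, 22.2]
ft_force: [0.9, -0.1, -1.5]
finger_gap: 27.2
grip_force: 70.2
```

servo_tool:
  fingers: [0.02, 0.02, 0.02, 0.02, 0.02, 0.02, 0.02, 0.02, 0.02, 0.02]
  linear:
    - [-0.02, 0.02, 0]
    - [-0.045, 0.044, 0]
    - [-0.07, 0.069, 0]
    - [-0.09, 0.088, 0]
    - [-0.103, 0.1, 0]
    - [-0.108, 0.106, 0]
    - [-0.108, 0.106, 0]
    - [-0.108, 0.106, 0]
    - [-0.108, 0.106, 0]
    - [-0.108, 0.106, 0]
  rotation:
    - [0, 0, 5]
    - [0, 0, 12]
    - [0, 0, 20]
    - [0, 0, 28]
    - [0, 0, 36]
    - [0, 0, 44]
    - [0, 0, 49]
    - [0, 0, 51]
    - [0, 0, 51]
    - [0, 0, 51]

```text
time: 16.55
tool_pos: [497.9, -278.2, 193.7]
tcp_rot: [180.0, -0.0, -28.8]
ft_force: [0.5, -0.1, -2.0]
finger_gap: 27.3
grip_force: 70.1
```

Run:
```python
from h import *
t=snap('top');s=r.sense();print(s['time'],s['tool_pos'],s['tcp_rot'],s['ft_force'],s['grip_force'],s['joint_pos'])
w=snap('wrist','w3.png');delta([498,-277.3,68.1],[180,0,-29.1],s)
```

```text
16.6 [ 497.95124109 -278.08312884  193.56145456] [ 1.79992476e+02 -2.91022593e-02 -2.87790572e+01] [-0.52397837  0.32264784 -0.27243219] 70.06633176701143 [-3.43289774e+01  4.76729433e+00  9.41419445e+01 -4.73178337e-03
  8.10610676e+01  8.44508158e+01]
lin [-0.0004 -0.0007  0.1255] rot [ 0.01 -0.03  0.32]
```

View pics/w3.png

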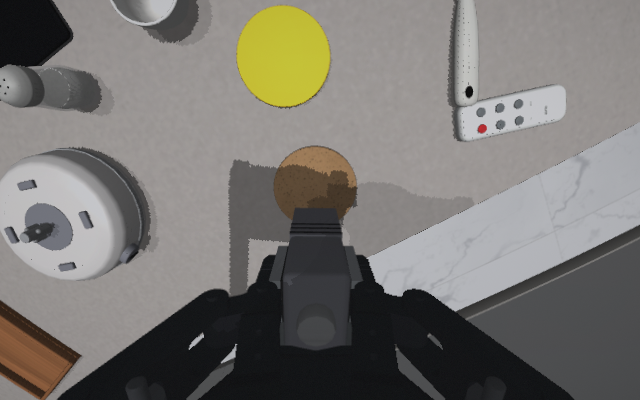

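The wrist view shows the stem, nose at (317,328), hanging over the cork coaster at (315,185). The shaft is still seated in the base at (38,230). Lowering.

servo_tool:
  fingers: [0.02, 0.02, 0.02, 0.02, 0.02, 0.02, 0.02, 0.02, 0.02, 0.02]
  linear:
    - [0, 0, 0.02]
    - [0, 0, 0.045]
    - [0, 0, 0.07]
    - [0, 0, 0.09]
    - [0, 0, 0.105]
    - [0, 0, 0.114]
    - [0, 0, 0.119]
    - [0, 0, 0.122]
    - [0, 0, 0.1235]
    - [0, 0, 0.1235]
  rotation:
    - [0, 0, 0]
    - [0, 0, 0]
    - [0, 0, 0]
    - [0, 0, 0]
    - [0, 0, 0]
    - [0, 0, 0]
    - [0, 0, 0]
    - [0, 0, 0]
    - [0, 0, 0]
    - [0, 0, 0]

```text
time: 17.65
tool_pos: [498.5, -278.0, 70.2]
tcp_rot: [180.0, -0.1, -28.8]
ft_force: [0.5, -0.2, -1.7]
finger_gap: 27.3
grip_force: 70.1
```

servo_tool:
  fingers: [0.02, 0.02, 0.02]
  linear:
    - [0, 0, 0.001]
    - [0, 0, 0.0015]
    - [0, 0, 0.0015]
  rotation:
    - [0, 0, 0]
    - [0, 0, 0]
    - [0, 0, 0]

```text
time: 17.95
tool_pos: [498.2, -277.8, 68.3]
tcp_rot: [-180.0, -0.0, -28.8]
ft_force: [-0.4, 0.1, -0.8]
finger_gap: 27.0
grip_force: 70.1
```

servo_tool:
  fingers: [0.02, 0.02, 0.02]
  linear:
    - [0, 0, 0.0008]
    - [0, 0, 0.0012]
    - [0, 0, 0.0012]
  rotation:
    - [0, 0, 0]
    - [0, 0, 0]
    - [0, 0, 0]

```text
time: 18.25
tool_pos: [498.4, -277.9, 68.1]
tcp_rot: [180.0, -0.0, -28.8]
ft_force: [-3.2, 2.0, 7.5]
finger_gap: 27.4
grip_force: 71.5
```

servo_tool:
  fingers: [0.02, 0.028, 0.031, 0.036, 0.042, 0.05, 0.055, 0.055]
  linear:
    - [0, 0, -0.0008]
    - [0, 0, -0.0008]
    - [0, 0, -0.0008]
    - [0, 0, -0.0008]
    - [0, 0, -0.0008]
    - [0, 0, -0.0008]
    - [0, 0, -0.0008]
    - [0, 0, -0.0008]
  rotation:
    - [0, 0, 0]
    - [0, 0, 0]
    - [0, 0, 0]
    - [0, 0, 0]
    - [0, 0, 0]
    - [0, 0, 0]
    - [0, 0, 0]
    - [0, 0, 0]

```text
time: 19.05
tool_pos: [498.1, -277.8, 67.7]
tcp_rot: [180.0, -0.0, -28.8]
ft_force: [-0.2, 0.0, 0.3]
finger_gap: 55.2
grip_force: 0.0
```

servo_tool:
  fingers: [0.055, 0.055, 0.055, 0.055, 0.055, 0.055, 0.055, 0.055, 0.055, 0.055]
  linear:
    - [0, 0, -0.005]
    - [0, 0, -0.015]
    - [0, 0, -0.03]
    - [0, 0, -0.05]
    - [0, 0, -0.07]
    - [0, 0, -0.09]
    - [0, 0, -0.11]
    - [0, 0, -0.12]
    - [0, 0, -0.12]
    - [0, 0, -0.12]
  rotation:
    - [0, 0, 0]
    - [0, 0, 0]
    - [0, 0, 0]
    - [0, 0, 0]
    - [0, 0, 0]
    - [0, 0, 0]
    - [0, 0, 0]
    - [0, 0, 0]
    - [0, 0, 0]
    - [0, 0, 0]

```text
time: 20.05
tool_pos: [498.0, -277.7, 187.6]
tcp_rot: [180.0, -0.0, -28.8]
ft_force: [-0.7, -0.1, -0.5]
finger_gap: 54.9
grip_force: 0.0
```

Run:
```python
from h import *
s=r.sense();print(s['time'],s['tool_pos'],s['tcp_rot'],s['ft_force'],s['grip_force'],s['joint_pos'])
w=snap('wrist');np.savez('w4.npz',f=w['frame'],**{k:w[k] for k in('fx','fy','cx','cy','k1','camera_from_world')})
sc=snap('scene');c=cv2.resize(sc['frame'][150:260,290:430],None,fx=2.8,fy=2.8,interpolation=cv2.INTER_CUBIC)
ww=w['frame'][160:400,170:470]; ww=cv2.resize(ww,None,fx=1.28,fy=1.28)
out=np.zeros((310,800,3),np.uint8);out[:308,:392]=c;out[:307,400:784]=ww
cv2.imwrite('pics/w4.png',out[:,:,::-1])
print(proj(w,[498.2,-277.8,103]),proj(w,[498.2,-277.8,94]))
```

```text
20.05 [ 498.02983003 -277.68199127  187.57739507] [ 1.79998647e+02 -4.48493982e-03 -2.88281379e+01] [-0.66799563 -0.11249049 -0.46349621] 0.0 [-3.42933702e+01  5.02442684e+00  9.45089262e+01 -9.32514397e-04
  8.04620536e+01  8.45349222e+01]
(np.float64(315.73387507495073), np.float64(220.37632402664906)) (np.float64(315.7279658477729), np.float64(216.40395743820463))
```

View pics/w4.png

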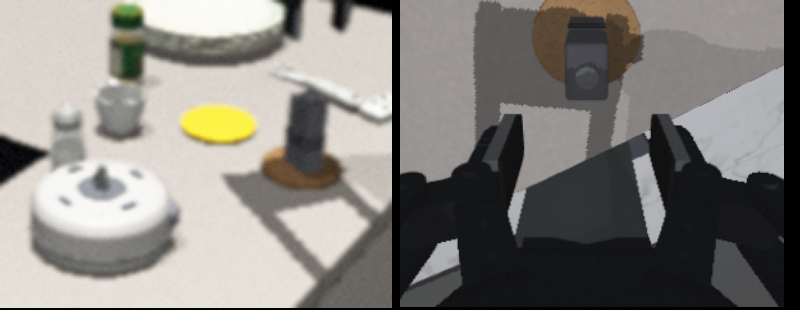

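The stem stands upright on the cork coaster. In the left panel it is at about (305,130), and in the right panel the nose is at (587,76), matching the predicted position. Now I tilt the tool 50° outward to regrip, so the stem can later be laid flat.

servo_tool:
  fingers: [0.055, 0.055, 0.055, 0.055, 0.055, 0.055, 0.055, 0.055, 0.055, 0.055]
  linear:
    - [-0.02, 0, 0]
    - [-0.045, 0, 0]
    - [-0.065, 0, 0.005]
    - [-0.077, 0, 0.015]
    - [-0.077, 0, 0.028]
    - [-0.077, 0, 0.042]
    - [-0.077, 0, 0.055]
    - [-0.077, 0, 0.065]
    - [-0.077, 0, 0.07]
    - [-0.077, 0, 0.07]
  rotation:
    - [0, 3, 0]
    - [0, 10, 0]
    - [0, 18, 0]
    - [0, 26, 0]
    - [0, 34, 0]
    - [0, 42, 0]
    - [0, 47, 0]
    - [0, 50, 0]
    - [0, 50, 0]
    - [0, 50, 0]

```text
time: 21.15
tool_pos: [489.6, -274.0, 125.5]
tcp_rot: [-179.9, -47.7, -28.9]
ft_force: [0.2, 0.9, 0.2]
finger_gap: 54.9
grip_force: 0.0
```

Run:
```python
from h import *
s=r.sense();print(s['time'],s['tool_pos'],s['tcp_rot'],s['ft_force'],s['joint_pos'])
R=Ro.from_euler('xyz',s['tcp_rot'],degrees=True);print(R.as_matrix().round(3))
y=R.as_matrix()[:,0].copy();y[2]=0;y/=np.linalg.norm(y)
g=np.array([498.2,-277.8,59])-8*y;print('lin',R.inv().apply(g-s['tool_pos']).round(1))
w=snap('wrist','w5.png');print(proj(w,[498.2,-277.8,103]),proj(w,[498.2,-277.8,9]))
```

```text
21.15 [ 489.58687234 -274.04048233  125.53654114] [-179.90129827  -47.70318737  -28.88022086] [0.17911106 0.88302473 0.20468936] [-39.30265525 -28.94942471 143.12460592  23.19950294  20.1192084
  61.0201546 ]
[[ 0.589 -0.482  0.649]
 [-0.325 -0.876 -0.356]
 [ 0.74  -0.001 -0.673]]
lin [-48.3  -0.8  45.8]
(np.float64(314.4303044836883), np.float64(275.2686428119385)) (np.float64(314.9412221173269), np.float64(304.84420929355724))
```

The fold joint j3 hit its limit, so I'll fit simple arm geometry from the logged poses to find a feasible tilt.

```bash
cat > k.py <<'E'
from h import *
from scipy.optimize import least_squares
D=[([-74.221,7.471,85.268,0,87.261,-4.893],[211.834,-561.366,250.292]),([-25.068,-4.19,97.146,0,87.026,40.963],[495.08,-175.07,250.36]),
([-7.516,8.70,86.011,0,85.314,58.517],[603.65,-28.2,230.3]),([-7.01,14.285,91.59,0,74.17,60.52],[607.96,-23.0,119.36]),
([-34.329,4.767,94.142,0,81.061,84.451],[497.95,-278.08,193.56]),([-34.293,5.024,94.509,0,80.462,84.535],[498.03,-277.68,187.58]),
([-39.303,-28.949,143.125,23.2,20.119,61.02],[489.59,-274.04,125.54])]
RZ=lambda q:Ro.from_euler('z',q,degrees=True);RY=lambda q:Ro.from_euler('y',q,degrees=True)
def fk(q,p):
    a1,h,l2,ex,l3,L,d=p
    A=RZ(q[0])*RY(q[1]);B=A*RY(q[2]);C=B*RZ(q[3])
    E=C*RY(q[4])
    return np.array([0,0,h])+RZ(q[0]).apply([a1,d,0])+A.apply([0,0,l2])+B.apply([ex,0,l3])+E.apply([0,0,L]),E.as_matrix()[:,2]
f=lambda p:np.concatenate([fk(q,p)[0]-x for q,x in D]+[(p-P0)*0.005])
P0=np.array([0,300,400,0,350,250,50.])
p=least_squares(f,P0).x
if __name__=='__main__':
    print(p.round(1))
    for q,x in D: print((fk(q,p)[0]-x).round(1),fk(q,p)[1].round(3))
    def ik(pos,zd):
        best=None
        for g in ([-30,0,100,0,60],[20,20,90,0,100],[-30,-30,130,20,30],[20,30,80,0,120]):
            lo=[-169,-51,1.3,-76,0];hi=[169,129,143.1,256,156.5]
            def e(q):
                x,z=fk(q,p);return np.concatenate([(x-pos)/10,(z-zd)*20])
            s=least_squares(e,g,bounds=(lo,hi))
            if best is None or s.cost<best.cost:best=s
        return best.x.round(1),round(best.cost,4)
    def td(th,yaw):
        t,y=np.radians(th),np.radians(yaw);return np.array([np.sin(t)*np.cos(y),np.sin(t)*np.sin(y),-np.cos(t)])
    for th in(30,35,40,45,50): print('coaster',th,ik([491.2,-273.9,59],td(th,-28.8)),ik([491.2,-273.9,130],td(th,-28.8)))
    for th in(-40,-45,-50,-55,-60): print('tray',th,ik([506,242,36],td(th,17.7)),ik([506,242,110],td(th,17.7)))
E
python3 k.py
```

```text
[1.000e-01 3.181e+02 3.691e+02 6.160e+01 5.533e+02 3.458e+02 5.120e+01]
[-0.  0. -0.] [ 0.  0. -1.]
[ 0.  0. -0.] [ 0. -0. -1.]
[0.  0.2 0. ] [-0.  0. -1.]
[-0.  -0.2  0. ] [-0.001  0.    -1.   ]
[0. 0. 0.] [ 0. -0. -1.]
[-0. -0.  0.] [ 0. -0. -1.]
[-0. -0.  0.] [ 0.649 -0.356 -0.673]
coaster 30 (array([-36.8, -10.6, 129.6,   7.7,  31.4]), np.float64(0.0)) (array([-36.8, -18.5, 127.5,   6.1,  41.4]), np.float64(0.0))
coaster 35 (array([-37.4, -13.2, 133.8,  11.7,  25.1]), np.float64(0.0)) (array([-37.4, -22.1, 132. ,   8.5,  35.6]), np.float64(0.0))
coaster 40 (array([-38. , -15.1, 137.8,  18.8,  18.6]), np.float64(0.0)) (array([-38. , -25.3, 136.4,  12. ,  29.8]), np.float64(0.0))
coaster 45 (array([-38.7, -16.3, 141.4,  34.4,  12.4]), np.float64(0.0)) (array([-38.7, -28.1, 140.6,  17.5,  23.8]), np.float64(0.0))
coaster 50 (array([-39.1, -15.3, 143.1,  63.5,   8.7]), np.float64(0.1774)) (array([-39.1, -28.9, 143.1,  24.4,  19.1]), np.float64(0.1408))
tray -40 (array([ 19.6,  50.3,  60.4,   1.3, 109.3]), np.float64(0.0)) (array([ 19.6,  45.2,  59.9,   1.3, 114.9]), np.float64(0.0))
tray -45 (array([ 19.5,  55.3,  54.8,   1.4, 114.9]), np.float64(0.0)) (array([ 19.5,  50. ,  54.8,   1.5, 120.2]), np.float64(0.0))
tray -50 (array([ 19.5,  60.4,  49. ,   1.6, 120.6]), np.float64(0.0)) (array([ 19.5,  54.9,  49.6,   1.7, 125.5]), np.float64(0.0))
tray -55 (array([ 19.4,  65.7,  43. ,   1.8, 126.3]), np.float64(0.0)) (array([ 19.4,  59.9,  44.3,   1.9, 130.8]), np.float64(0.0))
tray -60 (array([ 19.4,  71.1,  36.8,   2. , 132.1]), np.float64(0.0)) (array([ 19.4,  64.9,  38.9,   2.1, 136.2]), np.float64(0.0))
```

View pics/w5.png

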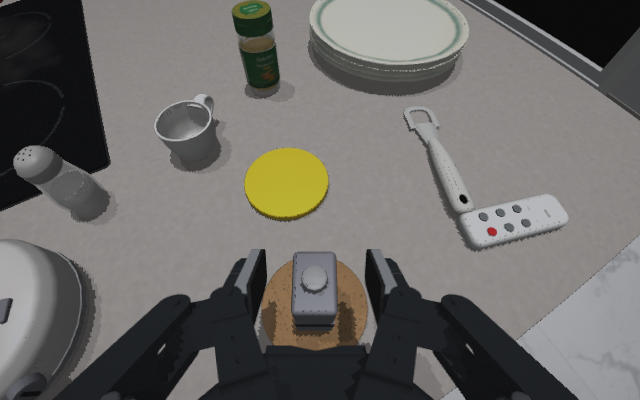

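The wrist view shows the stem upright between the open jaws, nose at (315,278), with the coaster under it. The fit is exact: 35° outward here and 55° inward at the tray is feasible. I'll reduce the tilt first.

servo_tool:
  fingers: [0.055, 0.055, 0.055, 0.055]
  linear:
    - [0, 0, 0]
    - [0, 0, 0]
    - [0, 0, 0]
    - [0, 0, 0]
  rotation:
    - [0, -7, 0]
    - [0, -13, 0]
    - [0, -13, 0]
    - [0, -13, 0]

```text
time: 21.6
tool_pos: [490.6, -274.5, 127.8]
tcp_rot: [-180.0, -35.0, -28.8]
ft_force: [-0.0, -0.2, -0.2]
finger_gap: 55.1
grip_force: 0.0
```

Run:
```python
from h import *
s=r.sense();print(s['time'],s['tool_pos'],s['tcp_rot'],s['joint_pos'])
delta([492.9,-274.9,59],[180,-35,-28.8],s);delta([492.9,-274.9,110],[180,-35,-28.8],s)
```

```text
21.6 [ 490.63402821 -274.48266248  127.79816282] [-179.95954225  -35.00819231  -28.77725735] [-37.59693182 -21.87954074 132.15799531   8.81280563  35.3585599
  75.55060484]
lin [-0.0377 -0.0007  0.0576] rot [-0.05 -0.01  0.02]
lin [-0.0084 -0.0007  0.0158] rot [-0.05 -0.01  0.02]
```

servo_tool:
  fingers: [0.055, 0.055, 0.055, 0.055, 0.055, 0.055, 0.055, 0.05, 0.04, 0.034]
  linear:
    - [-0.004, -0.0005, 0.007]
    - [-0.01, -0.0005, 0.016]
    - [-0.018, -0.0005, 0.028]
    - [-0.025, -0.0005, 0.039]
    - [-0.032, -0.0005, 0.049]
    - [-0.036, -0.0005, 0.055]
    - [-0.038, -0.0005, 0.0575]
    - [-0.038, -0.0005, 0.0575]
    - [-0.038, -0.0005, 0.0575]
    - [-0.038, -0.0005, 0.0575]
  rotation:
    - [0, 0, 0]
    - [0, 0, 0]
    - [0, 0, 0]
    - [0, 0, 0]
    - [0, 0, 0]
    - [0, 0, 0]
    - [0, 0, 0]
    - [0, 0, 0]
    - [0, 0, 0]
    - [0, 0, 0]
  force: 50

```text
time: 22.6
tool_pos: [492.5, -275.3, 59.6]
tcp_rot: [-180.0, -35.0, -28.8]
ft_force: [0.3, -0.5, -0.2]
finger_gap: 34.0
grip_force: 0.0
```

servo_tool:
  fingers: [0.03, 0.028, 0.026, 0.02, 0.02, 0.02, 0.02]
  linear:
    - [0, 0, 0]
    - [0, 0, 0]
    - [0, 0, 0]
    - [0, 0, 0]
    - [0, 0, 0]
    - [0, 0, 0]
    - [0, 0, 0]
  rotation:
    - [0, 0, 0]
    - [0, 0, 0]
    - [0, 0, 0]
    - [0, 0, 0]
    - [0, 0, 0]
    - [0, 0, 0]
    - [0, 0, 0]
  force: 80

```text
time: 23.3
tool_pos: [492.5, -275.2, 59.6]
tcp_rot: [-180.0, -35.0, -28.8]
ft_force: [-2.4, 3.2, 6.5]
finger_gap: 27.0
grip_force: 78.2
```

Run:
```python
from h import *
s=r.sense();print(s['time'],s['tool_pos'],s['tcp_rot'],s['joint_pos'],s['ft_force'],s['finger_gap'])
delta([492.9,-274.9,200],[180,-35,-28.8],s)
```

```text
23.3 [ 492.54230144 -275.23256511   59.55083028] [-179.97519553  -34.95542268  -28.80986284] [-37.46812442 -12.88416269 133.51173308  11.74970283  25.19201585
  72.22666422] [-2.38198583  3.16578496  6.54217202] 26.980390215765155
lin [ 0.0806 -0.0005 -0.115 ] rot [-0.02  0.04 -0.01]
```

servo_tool:
  fingers: [0.02, 0.02, 0.02, 0.02, 0.02, 0.02, 0.02, 0.02]
  linear:
    - [0.003, 0, -0.004]
    - [0.01, 0, -0.014]
    - [0.022, 0, -0.031]
    - [0.037, 0, -0.053]
    - [0.055, 0, -0.078]
    - [0.07, 0, -0.1]
    - [0.08, 0, -0.115]
    - [0.08, 0, -0.115]
  rotation:
    - [0, 0, 0]
    - [0, 0, 0]
    - [0, 0, 0]
    - [0, 0, 0]
    - [0, 0, 0]
    - [0, 0, 0]
    - [0, 0, 0]
    - [0, 0, 0]

```text
time: 24.1
tool_pos: [493.0, -276.0, 202.7]
tcp_rot: [180.0, -35.2, -28.8]
ft_force: [-0.0, 0.2, -1.2]
finger_gap: 27.1
grip_force: 78.6
```

Run:
```python
from h import *
s=r.sense();print(s['time'],s['tool_pos'],s['tcp_rot'],s['ft_force'],s['finger_gap'],s['grip_force'])
delta([520,-20,230],[180,15,-5],s)
b=dict(tool_pos=np.array([520.,-20,230]),tcp_rot=np.array([180.,15,-5]))
delta([510,243.8,110],[180,55,17.7],b)
```

```text
24.1 [ 493.0411369  -275.95671133  202.74592849] [179.96715875 -35.18283283 -28.79212391] [-0.00189049  0.15403785 -1.17476613] 27.141125842008368 78.55548933148384
lin [-0.0657 -0.2373 -0.0798] rot [  4.33 -49.43 -24.19]
lin [-0.0008 -0.2619  0.1244] rot [-13.29 -39.47 -18.97]
```

servo_tool:
  fingers: [0.02, 0.02, 0.02, 0.02, 0.02, 0.02, 0.02, 0.02, 0.02, 0.02]
  linear:
    - [-0.003, -0.012, -0.004]
    - [-0.01, -0.035, -0.012]
    - [-0.018, -0.064, -0.022]
    - [-0.026, -0.095, -0.032]
    - [-0.035, -0.126, -0.042]
    - [-0.044, -0.158, -0.053]
    - [-0.053, -0.19, -0.064]
    - [-0.06, -0.216, -0.073]
    - [-0.065, -0.233, -0.079]
    - [-0.066, -0.237, -0.08]
  rotation:
    - [0.2, -2.5, -1.2]
    - [0.6, -7.3, -3.6]
    - [1.2, -13.3, -6.5]
    - [1.7, -19.7, -9.6]
    - [2.3, -26.2, -12.8]
    - [2.9, -32.8, -16.1]
    - [3.5, -39.5, -19.3]
    - [4, -45, -22]
    - [4.3, -48.5, -23.7]
    - [4.3, -49.4, -24.2]

```text
time: 25.1
tool_pos: [518.4, -17.3, 224.3]
tcp_rot: [-179.8, 15.6, -4.8]
ft_force: [0.5, -1.0, -1.1]
finger_gap: 27.2
grip_force: 78.7
```

servo_tool:
  fingers: [0.02, 0.02, 0.02, 0.02, 0.02, 0.02, 0.02, 0.02, 0.02, 0.02]
  linear:
    - [0, -0.013, 0.006]
    - [0, -0.04, 0.019]
    - [0, -0.072, 0.034]
    - [0, -0.105, 0.05]
    - [0, -0.138, 0.065]
    - [0, -0.172, 0.082]
    - [0, -0.205, 0.097]
    - [-0.001, -0.234, 0.111]
    - [-0.001, -0.255, 0.121]
    - [-0.001, -0.262, 0.124]
  rotation:
    - [-0.7, -2, -1]
    - [-2, -6, -2.9]
    - [-3.6, -10.8, -5.2]
    - [-5.3, -15.8, -7.6]
    - [-7, -20.8, -10]
    - [-8.7, -25.9, -12.5]
    - [-10.4, -30.9, -14.9]
    - [-11.8, -35.2, -16.9]
    - [-12.9, -38.3, -18.4]
    - [-13.3, -39.5, -19]

```text
time: 26.1
tool_pos: [505.6, 246.3, 103.1]
tcp_rot: [-179.6, 55.6, 18.3]
ft_force: [-0.9, 0.0, -1.8]
finger_gap: 26.7
grip_force: 78.8
```

servo_tool:
  fingers: [0.02, 0.02]
  linear:
    - [0, 0, 0]
    - [0, 0, 0]
  rotation:
    - [0, 0, 0]
    - [0, 0, 0]

```text
time: 26.3
tool_pos: [507.9, 244.2, 107.2]
tcp_rot: [-179.7, 55.2, 17.9]
ft_force: [0.0, -0.4, -1.3]
finger_gap: 26.8
grip_force: 78.8
```

Run:
```python
from h import *
s=r.sense();print(s['time'],s['tool_pos'],s['tcp_rot'],s['ft_force'],s['finger_gap'],s['grip_force'],s['joint_pos'])
delta([510,243.8,36],[180,55,17.7],s)
sc=snap('scene');w=snap('wrist');c=cv2.resize(sc['frame'][140:330,230:420],(480,480),interpolation=cv2.INTER_CUBIC)
out=np.hstack([c,cv2.resize(w['frame'],(320,200))[:, :].repeat(1,0) if 0 else np.vstack([cv2.resize(w['frame'],(320,200)),np.zeros((280,320,3),np.uint8)])])
cv2.imwrite('pics/w6.png',out[:,:,::-1])
```

```text
26.3 [507.86298148 244.23333009 107.1721868 ] [-179.68622127   55.19135838   17.94468529] [ 0.03243617 -0.43412599 -1.28856303] 26.844374698555537 78.82061809301376 [ 19.49301599  60.75123939  43.27384448   2.10454322 131.13246961
  92.26883723]
lin [0.0595 0.0013 0.0391] rot [-0.11  0.19  0.14]
```

View pics/w6.png

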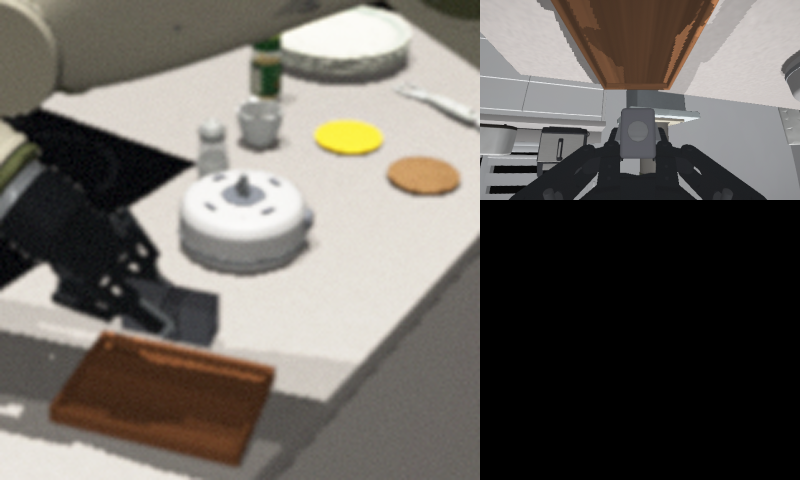

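The stem is level over the tray with its nose outward (scene panel, about (180,310)). I'll lower it, shifted slightly towards the robot for clearance.

Run:
```python
from h import *
s=r.sense();print(s['tool_pos'],s['tcp_rot'])
for z in(80,45,36,32): delta([497,239.8,z],[180,55,17.7],s)
w=snap('wrist');T=np.array(w['camera_from_world']);print(-T[:3,:3].T@T[:3,3])
t=snap('top');print(onz(t,175,171,10),onz(t,188,163,10))
```

```text
[508.5534743  244.01518268 108.85245302] [-179.65176177   55.06788032   17.92073874]
lin [0.0166 0.0006 0.0266] rot [-0.17  0.07  0.13]
lin [0.0453 0.0007 0.0466] rot [-0.17  0.07  0.13]
lin [0.0527 0.0008 0.0518] rot [-0.17  0.07  0.13]
lin [0.056  0.0008 0.0541] rot [-0.17  0.07  0.13]
[649.69028929 287.86298719 114.52872389]
[700.58928696 304.76995071  10.        ] [721.04891422 274.3628707   10.        ]
```

servo_tool:
  fingers: [0.02, 0.02, 0.02, 0.02, 0.02, 0.02, 0.02, 0.02, 0.02, 0.02]
  linear:
    - [0.004, 0, 0.006]
    - [0.01, 0, 0.016]
    - [0.018, 0.0006, 0.027]
    - [0.026, 0.0006, 0.033]
    - [0.034, 0.0007, 0.039]
    - [0.041, 0.0007, 0.044]
    - [0.046, 0.0007, 0.047]
    - [0.049, 0.0007, 0.0495]
    - [0.049, 0.0007, 0.0495]
    - [0.049, 0.0007, 0.0495]
  rotation:
    - [0, 0, 0]
    - [0, 0, 0]
    - [0, 0, 0]
    - [0, 0, 0]
    - [0, 0, 0]
    - [0, 0, 0]
    - [0, 0, 0]
    - [0, 0, 0]
    - [0, 0, 0]
    - [0, 0, 0]

```text
time: 27.5
tool_pos: [496.2, 240.9, 39.9]
tcp_rot: [-179.6, 55.2, 18.1]
ft_force: [-0.1, -0.7, -1.4]
finger_gap: 27.0
grip_force: 78.8
```

Run:
```python
from h import *
s=r.sense();print(s['tool_pos'],s['tcp_rot'],s['ft_force'])
R=Ro.from_euler('xyz',s['tcp_rot'],degrees=True);print(R.inv().apply([0,0,-1]))
sc=snap('scene');c=cv2.resize(sc['frame'][230:330,230:350],(720,600),interpolation=cv2.INTER_CUBIC)
cv2.imwrite('pics/s7.png',c[:,:,::-1])
```

```text
[496.17156586 240.91625478  39.88180218] [-179.60887493   55.1662146    18.06494016] [-0.06389405 -0.74620287 -1.42979023]
[0.82081254 0.00389921 0.57118436]
```

The picture allowance is used up, so from here I go by force and numbers.

servo_tool:
  fingers: [0.02, 0.02, 0.02, 0.02, 0.02]
  linear:
    - [0.001, 0, 0.0007]
    - [0.0025, 0, 0.0017]
    - [0.0041, 0, 0.0029]
    - [0.005, 0, 0.0035]
    - [0.005, 0, 0.0035]
  rotation:
    - [0, 0, 0]
    - [0, 0, 0]
    - [0, 0, 0]
    - [0, 0, 0]
    - [0, 0, 0]

```text
time: 28.05
tool_pos: [495.8, 240.8, 33.2]
tcp_rot: [-179.6, 55.2, 18.1]
ft_force: [-0.4, -0.4, -1.5]
finger_gap: 27.2
grip_force: 78.8
```

servo_tool:
  fingers: [0.02, 0.02, 0.02]
  linear:
    - [0.0008, 0, 0.0006]
    - [0.0012, 0, 0.0009]
    - [0.0012, 0, 0.0009]
  rotation:
    - [0, 0, 0]
    - [0, 0, 0]
    - [0, 0, 0]

```text
time: 28.35
tool_pos: [495.8, 240.8, 31.9]
tcp_rot: [-179.6, 55.2, 18.1]
ft_force: [0.6, -1.0, -2.4]
finger_gap: 26.9
grip_force: 78.8
```

servo_tool:
  fingers: [0.02, 0.02, 0.02]
  linear:
    - [0.0008, 0, 0.0006]
    - [0.0008, 0, 0.0006]
    - [0.0008, 0, 0.0006]
  rotation:
    - [0, 0, 0]
    - [0, 0, 0]
    - [0, 0, 0]

```text
time: 28.65
tool_pos: [495.8, 240.8, 31.0]
tcp_rot: [-179.6, 55.2, 18.1]
ft_force: [-0.2, 0.8, -2.4]
finger_gap: 26.9
grip_force: 78.8
```

servo_tool:
  fingers: [0.02, 0.02, 0.02]
  linear:
    - [0.0008, 0, 0.0006]
    - [0.0008, 0, 0.0006]
    - [0.0008, 0, 0.0006]
  rotation:
    - [0, 0, 0]
    - [0, 0, 0]
    - [0, 0, 0]

```text
time: 28.95
tool_pos: [495.9, 240.8, 30.4]
tcp_rot: [-179.6, 55.2, 18.1]
ft_force: [-0.7, 0.7, 3.2]
finger_gap: 27.3
grip_force: 79.1
```

servo_tool:
  fingers: [0.027, 0.029, 0.031, 0.034, 0.038, 0.042, 0.046, 0.046]
  linear:
    - [0, 0, 0]
    - [0, 0, 0]
    - [0, 0, 0]
    - [0, 0, 0]
    - [0, 0, 0]
    - [0, 0, 0]
    - [0, 0, 0]
    - [0, 0, 0]
  rotation:
    - [0, 0, 0]
    - [0, 0, 0]
    - [0, 0, 0]
    - [0, 0, 0]
    - [0, 0, 0]
    - [0, 0, 0]
    - [0, 0, 0]
    - [0, 0, 0]

```text
time: 29.75
tool_pos: [495.8, 240.8, 30.0]
tcp_rot: [-179.6, 55.2, 18.1]
ft_force: [1.0, -0.3, 0.9]
finger_gap: 46.4
grip_force: 0.0
```

servo_tool:
  fingers: [0.046, 0.046, 0.046, 0.046, 0.046, 0.046, 0.046, 0.046, 0.046, 0.046]
  linear:
    - [-0.003, 0, -0.002]
    - [-0.008, 0, -0.006]
    - [-0.02, 0, -0.014]
    - [-0.035, 0, -0.024]
    - [-0.05, 0, -0.035]
    - [-0.066, 0, -0.046]
    - [-0.082, 0, -0.057]
    - [-0.095, 0, -0.066]
    - [-0.1, 0, -0.07]
    - [-0.1, 0, -0.07]
  rotation:
    - [0, 0, 0]
    - [0, 0, 0]
    - [0, 0, 0]
    - [0, 0, 0]
    - [0, 0, 0]
    - [0, 0, 0]
    - [0, 0, 0]
    - [0, 0, 0]
    - [0, 0, 0]
    - [0, 0, 0]

```text
time: 30.75
tool_pos: [496.9, 240.6, 153.4]
tcp_rot: [-179.6, 55.1, 18.1]
ft_force: [-0.3, 1.3, 0.1]
finger_gap: 46.5
grip_force: 0.0
```

Run:
```python
from h import *
s=r.sense();print(s['time'],s['tool_pos'],s['ft_force'],s['grip_force'])
sc=snap('scene');t=snap('top')
C=np.array([506.2,242.6]);a=np.radians(17.7);ex=np.array([np.cos(a),np.sin(a)]);ey=np.array([-ex[1],ex[0]])
for n,k in(('scene',sc),('top',t)):
    f=k['frame'];h=cv2.cvtColor(f,cv2.COLOR_RGB2HSV)
    poly=np.array([proj(k,[*(C+x*ex+y*ey),26]) for x,y in((-84,-54),(84,-54),(84,54),(-84,54))],np.int32)
    M=np.zeros(f.shape[:2],np.uint8);cv2.fillPoly(M,[poly],1)
    m=((h[...,1]<70)&(M>0)).astype(np.uint8);cs,_=cv2.findContours(m,cv2.RETR_EXTERNAL,cv2.CHAIN_APPROX_NONE)
    if not cs: print(n,'none');continue
    c=max(cs,key=cv2.contourArea)
    w=np.array([onz(k,*q[0],46)[:2]-C for q in c]);w=np.c_[w@ex,w@ey].astype(np.float32)
    print(n,cv2.contourArea(c),'tray frame',w.min(0),w.max(0),cv2.minAreaRect(w))
```

```text
30.75 [496.90770401 240.64146138 153.43088019] [-0.32329604  1.25494942  0.11053434] 0.0
scene 724.5 tray frame [-74.42387 -10.06634] [24.979755 57.489033] ((-24.71257781982422, 24.264352798461914), (99.0560073852539, 67.45021057128906), 1.1239157915115356)
top 1798.0 tray frame [-85.12518  -36.738003] [82.59725 49.32063] ((-1.2921829223632812, 6.525764465332031), (85.61432647705078, 168.104248046875), 89.68152618408203)
```

servo_tool:
  fingers: [0.046, 0.046, 0.046, 0.046, 0.046, 0.046, 0.046, 0.046, 0.046, 0.046]
  linear:
    - [-0.01, 0, -0.007]
    - [-0.03, 0, -0.021]
    - [-0.055, 0, -0.038]
    - [-0.075, 0, -0.052]
    - [-0.09, 0, -0.063]
    - [-0.1, 0, -0.07]
    - [-0.11, 0, -0.077]
    - [-0.11, 0, -0.077]
    - [-0.11, 0, -0.077]
    - [-0.11, 0, -0.077]
  rotation:
    - [0, 4, 0]
    - [0, 11, 0]
    - [0, 19, 0]
    - [0, 27, 0]
    - [0, 35, 0]
    - [0, 43, 0]
    - [0, 50, 0]
    - [0, 55, 0]
    - [0, 55, 0]
    - [0, 55, 0]

```text
time: 31.85
tool_pos: [496.1, 239.8, 285.5]
tcp_rot: [-179.8, 0.4, 17.7]
ft_force: [-0.6, -0.1, -0.8]
finger_gap: 45.7
grip_force: 0.0
```

Run:
```python
from h import *
s=r.sense();print(s['time'],s['tool_pos'],s['tcp_rot'])
C=np.array([506.2,242.6]);a=np.radians(17.7);ex=np.array([np.cos(a),np.sin(a)]);ey=np.array([-ex[1],ex[0]])
for n,k in(('scene',snap('scene')),('wrist',snap('wrist'))):
    f=k['frame'];h=cv2.cvtColor(f,cv2.COLOR_RGB2HSV)
    poly=np.array([proj(k,[*(C+x*ex+y*ey),26]) for x,y in((-80,-50),(80,-50),(80,50),(-80,50))]);print(poly.round())
    M=np.zeros(f.shape[:2],np.uint8);cv2.fillPoly(M,[poly.astype(np.int32)],1)
    m=((h[...,1]<70)&(M>0)).astype(np.uint8);cs,_=cv2.findContours(m,cv2.RETR_EXTERNAL,cv2.CHAIN_APPROX_NONE)
    for c in cs:
        if cv2.contourArea(c)<100: continue
        for z in(46,26):
            w=np.array([onz(k,*q[0],z)[:2]-C for q in c]);w=np.c_[w@ex,w@ey].astype(np.float32)
            print(n,z,cv2.contourArea(c),w.min(0),w.max(0),cv2.minAreaRect(w))
```

```text
31.85 [496.10687869 239.81908113 285.50650801] [-179.78427937    0.38376057   17.74711989]
[[334. 282.]
 [272. 269.]
 [255. 295.]
 [321. 311.]]
scene 46 701.0 [-74.42387  -10.803157] [23.626131 56.147526] ((-25.575565338134766, 21.83498764038086), (66.30519104003906, 98.50251007080078), 87.76513671875)
scene 26 701.0 [-67.67908  -33.316116] [33.665092 35.8839  ] ((-17.189620971679688, 0.41855621337890625), (68.53282928466797, 101.81187438964844), 87.76513671875)
[[350. 221.]
 [355. 104.]
 [277. 104.]
 [281. 221.]]
wrist 46 1386.5 [-59.42395  -13.686966] [36.756866 14.47444 ] ((-11.316059112548828, 0.0704965591430664), (27.838533401489258, 96.22726440429688), 89.40624237060547)
wrist 26 1386.5 [-66.63761  -14.388372] [34.855946 15.328586] ((-15.872394561767578, 0.1290121078491211), (29.376253128051758, 101.54258728027344), 89.40624237060547)
```

```bash
python3 -c "
from bench import r
print(r.hand_in())"
```

```text
the job is handed in; nothing more can be done
None
```

The job is handed in at about 32 s of the 69 s allowed: the stem was twisted off the shaft with a measured pull of at most 6.7 N, stood on the cork coaster, and laid flat in the tray within about 1° of its length. The final check measured it at y ±14 mm and released. The verdict was not reported back.

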